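Set and clamp a tailstock quill to the rider on its scale

ROBOT

A 6-joint arm with a two-finger parallel gripper is mounted at the origin on the work surface. World frame = base frame: x ahead of the robot, y to its left, z up, the work surface at z = 0. Lengths are in m, angles in degrees, forces in N, time in s.
With the tool pointing down it reaches from about 0.3 to 0.875 m from the base axis. Payload 6.4 kg.
Tool frame: the origin (TCP) lies at the very end of the fingers, on their centre line; the grasp point (between the pads) lies 19 mm behind it; z points along the fingers, y is the direction in which the jaws open and shut (so a half turn about z gives the same grasp; the last joint's range is limited). The gripper opens to 88 mm and grips with 3 to 60 N. Pads are 18 mm wide; open, the fingers measure 123 mm over their backs; the gripper's body (75 mm by 187 mm) begins 45 mm behind the grasp point.
Start: joints at [64.727, 10.359, 92.074, -0, 77.567, -11.82], TCP at [0.134, 0.559, 0.239] pointing down, gripper open.
Joint ranges: [-171.53, 171.53], [-51.25, 118.39], [17.06, 147.69], [-65.23, 245.23], [0, 150.52], [-178.68, 178.68]. Speed limits (degrees/s): [147.25, 147.25, 172.46, 180, 180, 180].

INTERFACE

Orientations are given as [roll, pitch, yaw] about the fixed x, y, z axes, in that order (R = Rz(yaw) Ry(pitch) Rx(roll)).
In Python, from workcell import r gives the robot as it stands.
- The arm moves only by the tool step_arm, never from a script. Its argument "deltas" is a list of rows, each an object with "linear": the shift along the tool's x, y, z in mm, a list of three; "rot": the turn, a rotation vector about the tool's x, y, z in rad, a list of three; "jaw": the closure, from 0 (fully open) to 1 (shut). A call has 1 to 10 rows; each row shifts and turns the commanded pose from where the row before left it, along the tool's axes as they then stand; what a row does not reach is not made up. A row lasts 1/8 s, in which the tool goes at most 62.5 mm and 10.7 degrees, less where a joint would pass 70% of its speed; a pose out of reach is approached as far as the arm can. A call with a gripper value outside its range is refused whole. The fingers move at their own pace and stop on an object; the grip force is fixed at half the most. Time passes only in rows, so rows that do not move let the fingers close. It gives the time, the measured TCP pose, the force and the opening at its end, in the units of the state.
- r.sense(): the state, without advancing time (a new reading comes with each control period).
- r.read_camera(name): name is "scene" or "side" or "wrist"; returns (picture, depth): 384x512x3 uint8, red, green, blue; 384x512 float32, m along the optical axis (not along the pixel's ray), 0 where there is no reading.
- r.calibration(name): a dict with "mtx" (3x3 intrinsics, pixels), "R" (3x3) and "t" (3): a world point X has camera coordinates R X + t; the wrist camera has in their place "mount" (4x4, takes a point from camera to tool coordinates, whose origin is the TCP and whose axes are the flange's). Camera axes: x right, y down, z forward; pixel columns grow to the right and rows downward; lengths in m; the calibration is good to about 2 mm. A picture is of the moment at which its call begins: read the wrist's pose just before it. calibration takes no time and is no camera call.
- r.hand_in(): hands the job in, once; it reports no verdict.
The state is a dict: "t": time; "joint_positions": joint angles; "joint_velocities": joint speeds; "joint_torque": joint torques, N m; "tcp_pos": TCP position; "tcp_rot": TCP orientation; "ft_force": force on the tool from outside, world axes, zero at the start; "ft_torque": the same for the moment, N m; "finger_gap": finger opening in m.
Only numpy, scipy, OpenCV 4.12 (cv2) and the standard library are available. Lean on these libraries where they do the work, as an engineer would, in place of code of your own. Each camera call takes 0.05 s, during which the arm holds its last target. There are 200 camera calls.

TASK

The layshaft goes between the bench centres next, so set the tailstock for it: swing the quill's clamp lever over to free it, wind the quill out with the handwheel's crank handle until its pointer stands level with the little steel rider set on the scale, and then swing the lever all the way back to clamp the quill there. Leave the rider where it is set, don't knock over or shift the other things on the bench, and let go of everything at the end.

Things in the scene. Friction and masses are not known exactly. Their poses are not given: they have to be found in the camera images.
- bench_centres: Bench centres bolted to the bench: a grey iron bed 470 x 124 x 54 mm (x -60 to 410) with the tailstock at its near end (barrel: x -68 to 60, 68 mm thick, flat top at 158 mm) and a fixed centre at the far end. Origin on the bench, on the centre line under the tailstock; x runs level from handwheel to far centre, y left, z up. A thin indicator post stands at x 220, y 44, 207 mm high.
- wheel_axis (a point): Fixed point on the handwheel's level axis, 122 mm up: centre of the circle, radius 45 mm, that the handle's middle runs round. Its axes are the machine's, x along the wheel's axis, away from the robot. The upright steel wheel is 125 mm in diameter; its 15 mm thick rim lies 15 to 30 mm beyond this point in x. Only the bench is below the wheel.
- crank_handle_mid (a point): Middle of the black round crank handle, 32 mm long (16 mm to each side), 21 mm thick, standing level out of the wheel towards the robot. It spins on its pin, so the fingers can keep one direction as it goes round. The wheel begins 15 mm behind this point: an upright gripper meets the rim when the handle is low; lean it back to the robot 25 to 45 degrees. About 4 N turns it; hold it firmly (a 20 N grip slips).
- handwheel (a joint): Turn of the handwheel, rad, counted over all turns (0 to 50); 0 with the handle at the top, growing clockwise seen from the robot's side: at angle a the handle's middle lies 45 sin a mm to the right (-y of the machine) of the axis and 45 cos a mm above it. A turn clockwise winds the quill 5 mm out, away from the robot. With the quill clamped it takes over 30 N at the handle.
- quill (a joint): How far the quill is wound out, in m, 0 to 0.040; driven by the handwheel, 5 mm a turn.
- pointer_tip (a point): Tip of the quill's pointer, a thin dark steel blade that rides with the quill in a slot along the barrel's flat top, 161 mm above the bench, over the right-hand edge of the aluminium scale strip (a line every 5 mm, longer ones every 10 mm). Axes as the machine's.
- rider_mark (a point): Tip of the rider's thin blade, 161 mm above the bench. The rider is a small dark steel clip, 12 x 15 x 19 mm, held by friction on the left edge of the barrel's flat top, beside the scale; its blade points right, at the pointer. They stand level when both tips have the same x along the machine; it lies further out than the pointer at the start. Axes as the machine's.
- quill_clamp (a joint): Quill clamp lever on the barrel's top, rad: 0 fully clamped (ball towards the handwheel), 1.2 fully free (ball towards the far centre), a stop at each end. It swings level about an upright stud, counter-clockwise from above to free it. Starts clamped. 5 to 9 N at the ball moves it; it stays where left. Above about 0.6 the quill runs free.
- clamp_ball (a point): Centre of the black ball, 22 mm across, at the end of the clamp lever, 192 mm above the bench, 66 mm out from the stud, right of the barrel; a 9 mm thick arm rises to it from the stud. Nothing near it stands higher than the ball's underside but that arm and the stud's nut (187 mm high).
- clamp_pivot (a point): Fixed point on the upright axis of the clamp lever's stud, at the ball's height. Axes as the machine's. At joint value q the ball's centre lies 66 sin(q - 0.6) mm along x and 66 cos(q - 0.6) mm to the right (-y) of it.
- layshaft_mid (a point): Middle of the layshaft, a steel shaft 180 mm long, 25 mm thick, with three gears up to 69 mm across, lying in two wooden V-blocks left of the tailstock; not to be handled.
- bearing: Loose steel bearing ring, 62 mm across, 16 mm high, lying on the bench left of the tailstock; origin under its centre. To be left alone.
- bolt0: Loose black hexagon bolt standing on its head, 42 mm high, head 19 mm, right of the tailstock; origin under its head. To be left alone.
- bolt1: Another such bolt.
- bolt2: Another such bolt.
- pipe_wrench: Red pipe wrench, 246 mm long, 22 mm high, lying on the bench right of the tailstock; to be left alone.
- squeeze_bottle: White squeeze bottle with red cap, 66 mm across, 150 mm high, to the right of the handwheel; to be left alone.

How it is judged (in metres and radians):
On the way, in this order (a step that is already met when the one before it is completed fails the run):
1. the clamp lever is swung over and the quill is free (value of joint quill_clamp above 0.7 rad), for 0.2 s.
2. with the clamp free, the quill is wound until its pointer stands level with the rider (value of joint quill_clamp above 0.6 rad and x of pointer_tip in the frame of rider_mark between -0.0015 and 0.0015 m), for 0.4 s.
3. the lever is swung all the way back, clamping the quill with the pointer still level with the rider (value of joint quill_clamp below 0.25 rad and x of pointer_tip in the frame of rider_mark between -0.0015 and 0.0015 m), for 0.2 s.
At the end, for the whole second after the job is handed in: The pointer stands level with the rider, within 1.5 mm along the machine; the clamp lever is back at its clamped end, within 0.25 rad (about 16 mm at the ball); the handwheel is at rest (all of step 3 and velocity of joint handwheel between -0.05 and 0.05 rad/s); the robot touches nothing.
It fails at once if the rider is shifted by more than 1.5 mm from where it was set (distance of rider_mark from where it was at the start of the episode above 0.0015 m).
It fails at once if a standing bolt is knocked over or shifted by more than 15 mm (distance of any of bolt0, bolt1, bolt2 from where it was at the start of the episode above 0.015 m or angle between any of bolt0, bolt1, bolt2's own z axis and vertical above 0.5 rad).
It fails at once if the bearing or the pipe wrench is knocked over or shifted by more than 15 mm (distance of any of bearing, pipe_wrench from where it was at the start of the episode above 0.015 m or angle between any of bearing, pipe_wrench's own z axis and vertical above 0.5 rad).
It fails at once if the layshaft is knocked over or shifted by more than 15 mm (distance of layshaft_mid from where it was at the start of the episode above 0.015 m).
It fails at once if the squeeze bottle is knocked over or shifted by more than 15 mm (distance of squeeze_bottle from where it was at the start of the episode above 0.015 m or angle between squeeze_bottle's own z axis and vertical above 0.5 rad).
It also fails if it takes over 67 s, if anything falls off the work surface, if the arm or the gripper's body presses on something with over 40 N, if the wrist force passes 120 N, or if a joint passes its speed limit or range.

## Working session

There is one attempt and no reset: what is moved stays moved. The work goes in short steps, Python scripts to look and compute and a tool call to move; the robot and the scene stay as the last step left them, time stands still between calls to the robot, and variables do not carry over. Pictures are saved under pics/ and viewed, about 8 in all and at most 12, crops included, and the job is handed in when it is done.

Besides the shell and the picture viewer there is one more tool, called after "Call:" by a JSON object that holds its "api" and its "payload". step_arm: Moves the arm, as the interface text tells. Its arguments: {"type":"object","properties":{"deltas":{"type":"array","items":{"type":"object","properties":{"linear":{"type":"array","items":{"type":"number"}},"rot":{"type":"array","items":{"type":"number"}},"jaw":{"type":"number"}}}}},"required":["deltas"]}

```bash
mkdir -p pics; ls; python3 - <<'E'
from workcell import r
import cv2,numpy as np
print(r.sense())
for n in("scene","side","wrist"):
    p,d=r.read_camera(n); np.savez(f"{n}0.npz",p=p,d=d); cv2.imwrite(f"pics/{n}0.png",p[:,:,::-1]); print(n,r.calibration(n))
a=[cv2.imread(f"pics/{n}0.png") for n in("scene","side")]
E
```

```text
pics
{'t': 0.0, 'joint_positions': array([ 6.47253472e+01,  1.04010473e+01,  9.21312090e+01,  5.21130092e-04,
        7.75660834e+01, -1.18197120e+01]), 'joint_velocities': array([-0.04564273,  0.01680625,  0.03723619, -0.05057316,  0.02121108,
        0.04478039]), 'joint_torque': array([-1.41089422e-03, -4.33866048e+01, -3.41847181e+01,  7.00045028e-02,
        3.87845573e-02, -9.91073694e-05]), 'tcp_pos': array([0.13353808, 0.55873769, 0.2378222 ]), 'tcp_rot': array([-1.79903850e+02, -2.06411176e-02,  1.66544929e+02]), 'ft_force': array([ 0.38455657, -0.00760324,  0.12702909]), 'ft_torque': array([ 0.01413524, -0.01220879, -0.03836091]), 'finger_gap': 0.08825629525189162}
scene {'mtx': array([[431.27041897,   0.        , 254.98345355],
       [  0.        , 431.27041897, 188.68921488],
       [  0.        ,   0.        ,   1.        ]]), 'R': array([[ 0.39668924,  0.91784078,  0.01435109],
       [ 0.78244679, -0.32991432, -0.52814161],
       [-0.48001528,  0.22073706, -0.84903503]]), 't': array([-0.25093088, -0.38000226,  1.3981873 ])}
side {'mtx': array([[458.82899285,   0.        , 256.07835457],
       [  0.        , 458.82899285, 186.09746894],
       [  0.        ,   0.        ,   1.        ]]), 'R': array([[-0.94710612, -0.32089776, -0.00382467],
       [-0.18104387,  0.54410205, -0.81925337],
       [ 0.26497758, -0.77522744, -0.57341895]]), 't': array([0.56529921, 0.20570365, 1.02872326])}
wrist {'mtx': array([[339.74078565,   0.        , 258.02442084],
       [  0.        , 339.74078565, 191.34903118],
       [  0.        ,   0.        ,   1.        ]]), 'mount': array([[-4.81287254e-04, -9.52205389e-01, -3.05458124e-01,
         7.89352251e-02],
       [ 9.99999664e-01, -2.55612261e-04, -7.78803051e-04,
        -6.56370498e-04],
       [ 6.63501620e-04, -3.05458397e-01,  9.52205192e-01,
        -1.46072258e-01],
       [ 0.00000000e+00,  0.00000000e+00,  0.00000000e+00,
         1.00000000e+00]])}
```

View pics/scene0.png

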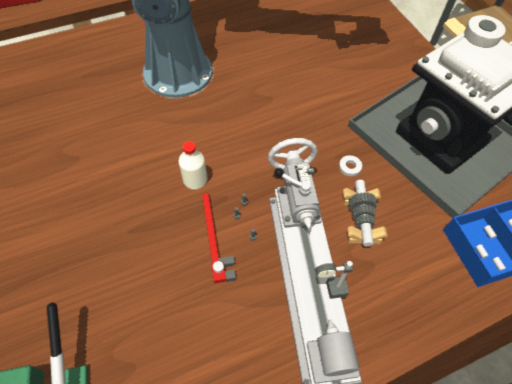

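View pics/side0.png

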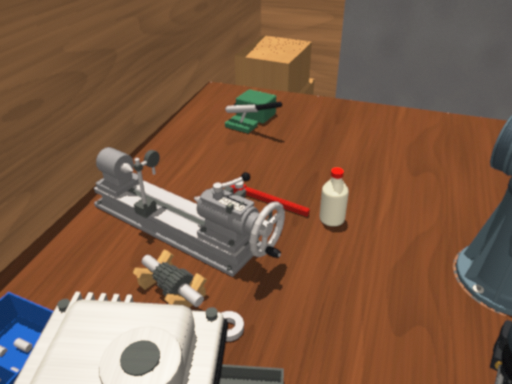

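```bash
cat > h.py <<'E'
import numpy as np,cv2
from workcell import r
def world(n,u,v,d):
    c=r.calibration(n); k=np.linalg.inv(c["mtx"])@[u,v,1]
    return c["R"].T@(k*d-c["t"])
def plane(n,u,v,z):
    c=r.calibration(n); k=c["R"].T@np.linalg.inv(c["mtx"])@[u,v,1]; o=-c["R"].T@c["t"]
    return o+k*(z-o[2])/k[2]
def proj(n,X):
    c=r.calibration(n); p=c["mtx"]@(c["R"]@np.array(X)+c["t"]); return p[:2]/p[2]
E
python3 - <<'E'
from h import *
S={n:np.load(f"{n}0.npz") for n in("scene","side")}
def dark(n,x0,y0,x1,y1):
    p=S[n]["p"];d=S[n]["d"]
    m=np.zeros(p.shape[:2],np.uint8); m[y0:y1,x0:x1]=(p[y0:y1,x0:x1].max(2)<55)
    k,l,s,c=cv2.connectedComponentsWithStats(m)
    for i in range(1,k):
        if s[i,4]>=8: 
            dd=np.median(d[l==i]); print(n,c[i].round(1),s[i],"w",world(n,*c[i],dd).round(4))
dark("scene",255,130,340,200); dark("side",190,160,300,270)
a=cv2.resize(S["scene"]["p"][125:245,225:385,::-1],None,fx=5,fy=5,interpolation=cv2.INTER_CUBIC); cv2.imwrite("pics/sc.png",a)
# bed corners height, iron bed top z=.054 : print depth points
for n,pts in {"scene":[(340,380),(303,381),(272,200),(293,152)],"side":[(240,270),(96,190)]}.items():
    for u,v in pts: print(n,u,v,world(n,u,v,S[n]["d"][min(v,383),u]).round(3))
E
```

```text
scene [278.2 172.7] [275 169   8   9  50] w [0.6019 0.0662 0.198 ]
side [245.6 176.4] [242 173   8   8  45] w [0.5938 0.0784 0.1979]
side [271.7 251.4] [266 247  13  10  96] w [0.5027 0.1729 0.0846]
scene 340 380 [1.021 0.017 0.055]
scene 303 381 [ 0.99  -0.046  0.018]
scene 272 200 [0.567 0.076 0.017]
scene 293 152 [0.525 0.147 0.137]
side 240 270 [ 0.58   0.166 -0.002]
side 96 190 [1.031 0.056 0.048]
```

View pics/sc.png

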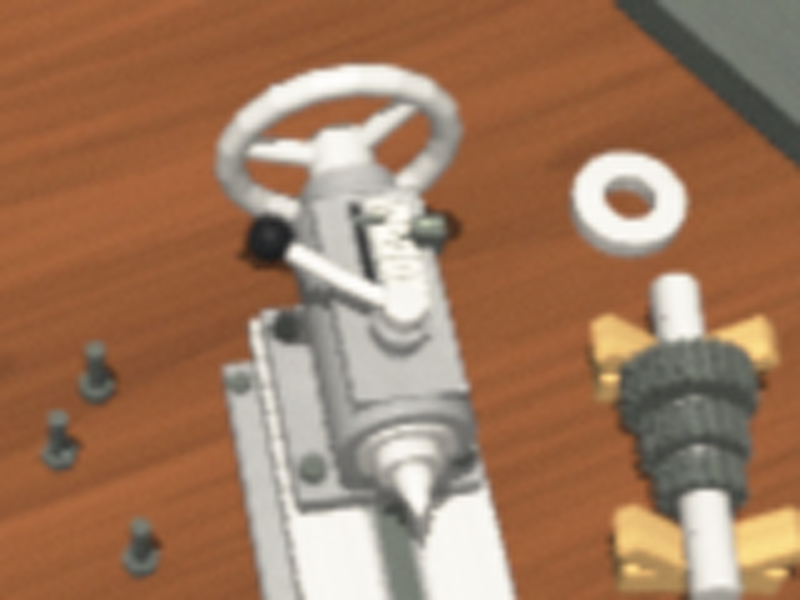

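```bash
python3 - <<'E'
from h import *
def cloud(n):
    z=np.load(f"{n}0.npz"); d=z["d"]; c=r.calibration(n)
    v,u=np.mgrid[:384,:512]; k=np.stack([u,v,np.ones_like(u)],-1)@np.linalg.inv(c["mtx"]).T
    return (k*d[...,None]-c["t"])@c["R"], z["p"]
for n,b in(("scene",(278.2,172.7)),("side",(245.6,176.4))): print("ball",n,plane(n,*b,.192).round(4))
print("pivot",plane("scene",306,184.5,.187).round(4))
for n in("scene","side"):
    P,_=cloud(n); X=P.reshape(-1,3)
    box=(X[:,0]>.45)&(X[:,0]<1.15)&(abs(X[:,1]-.06)<.15)
    for lo,hi in((.048,.060),(.152,.164)):
        s=X[box&(X[:,2]>lo)&(X[:,2]<hi)&((X[:,0]>.57))][:,:2]
        rc=cv2.minAreaRect((s*1000).astype(np.float32)); print(n,lo,len(s),rc)
        vx,vy,x0,y0=cv2.fitLine((s*1000).astype(np.float32),cv2.DIST_L2,0,.01,.01).ravel(); print(np.degrees(np.arctan(vy/vx)),x0,y0)
    s=X[box&(X[:,2]>.06)&(X[:,0]<.56)]; print("wheel",s.min(0),s.max(0),s.mean(0))
E
```

```text
ball scene [0.5984 0.0682 0.192 ]
ball side [0.597 0.07  0.192]
pivot [0.6478 0.1134 0.187 ]
scene 0.048 4684 ((811.9273071289062, 101.15887451171875), (169.28256225585938, 456.49871826171875), 74.48760986328125)
-16.262196 815.84753 57.728443
scene 0.152 1372 ((793.5731201171875, 81.84840393066406), (68.23776245117188, 461.73663330078125), 75.89871215820312)
-15.502737 776.4703 75.38131
wheel [ 0.45028683 -0.08301322  0.07247398] [0.55988684 0.204528   0.18641076] [0.52618282 0.14018448 0.14194017]
side 0.048 2489 ((798.27685546875, 96.04654693603516), (156.6348114013672, 463.3492126464844), 63.8735237121582)
-20.025902 796.1046 83.9444
side 0.152 847 ((792.0289306640625, 87.10577392578125), (68.40727233886719, 460.47821044921875), 76.39339447021484)
-15.691044 689.492 108.2177
wheel [0.48378577 0.09505756 0.06452589] [0.5599108  0.20990159 0.18515084] [0.52090784 0.1563383  0.12517489]
```

Call:
{"api": "step_arm", "payload": {"deltas": [{"linear":[-40,-20,-20],"jaw":0.5},{"linear":[-40,-26,-20],"jaw":0.5},{"linear":[-40,-26,0],"jaw":0.5},{"linear":[-40,-26,0],"jaw":0.5},{"linear":[-40,-26,0],"jaw":0.5},{"linear":[-40,-26,0],"jaw":0.5},{"linear":[-40,-26,0],"jaw":0.5},{"linear":[-40,-26,0],"jaw":0.5},{"linear":[-40,-26,0],"jaw":0.5},{"linear":[-40,-26,0],"jaw":0.5}]}}

```text
validation failed for argument at $.de...
```

Call:
{"api": "step_arm", "payload": {"deltas": [{"linear":[-40,-28,0],"jaw":0.5},{"linear":[-40,-28,0],"jaw":0.5},{"linear":[-40,-28,0],"jaw":0.5},{"linear":[-35,-28,0],"jaw":0.5},{"linear":[0,0,0],"jaw":0.5}]}}

```text
validation failed for argument at $.de...
```

```bash
cat >> h.py <<'E'
from scipy.spatial.transform import Rotation as Ro
def T():
    s=r.sense(); M=np.eye(4); M[:3,:3]=Ro.from_euler("xyz",s["tcp_rot"],degrees=True).as_matrix(); M[:3,3]=s["tcp_pos"]; return M
def wplane(M,u,v,z):
    c=r.calibration("wrist"); C=M@c["mount"]; k=C[:3,:3]@np.linalg.inv(c["mtx"])@[u,v,1]
    return C[:3,3]+k*(z-C[2,3])/k[2]
def wproj(M,X):
    c=r.calibration("wrist"); C=M@c["mount"]; p=c["mtx"]@(C[:3,:3].T@(np.array(X)-C[:3,3])); return p[:2]/p[2]
def snap(k):
    M=T(); p,d=r.read_camera("wrist"); np.savez(f"w{k}.npz",p=p,d=d,M=M); return M,p,d
E
python3 - <<'E'
from h import *
s=r.sense(); print(s["t"],s["tcp_pos"],s["tcp_rot"],s["finger_gap"],s["ft_force"])
M,p,d=snap(1); cv2.imwrite("pics/w1.png",cv2.resize(p[:,:,::-1],(800,600),interpolation=cv2.INTER_CUBIC))
E
```

```text
0.15 [0.13360389 0.55887568 0.2380438 ] [-1.79926615e+02 -1.44382202e-02  1.66547788e+02] 0.0881193799541418 [ 0.09739159 -0.43827209  0.13648104]
```

View pics/w1.png

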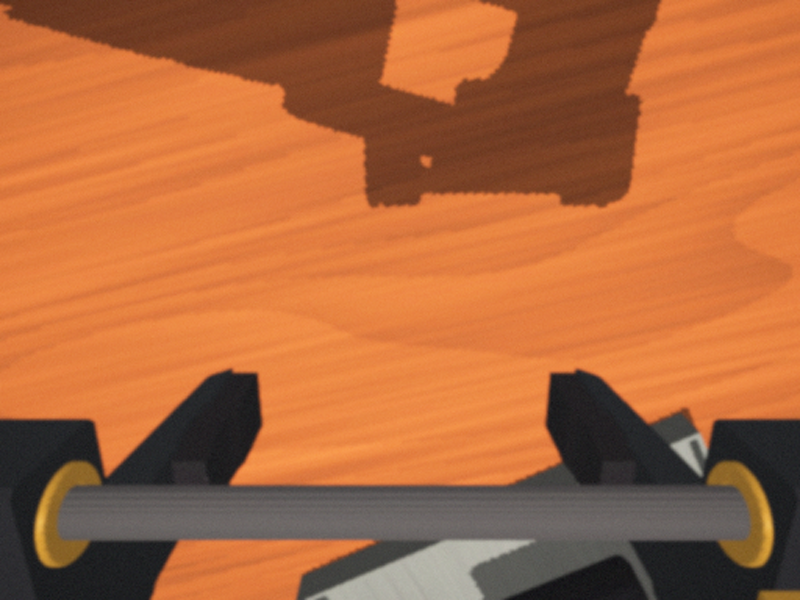

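Call:
{"api": "step_arm", "payload": {"deltas": [{"linear":[-40,-20,-25],"rot":[0,0,0],"jaw":0.5},{"linear":[-40,-26,-25],"rot":[0,0,0],"jaw":0.5},{"linear":[-40,-26,0],"rot":[0,0,0],"jaw":0.5},{"linear":[-40,-26,0],"rot":[0,0,0],"jaw":0.5},{"linear":[-40,-26,0],"rot":[0,0,0],"jaw":0.5},{"linear":[-40,-26,0],"rot":[0,0,0],"jaw":0.5},{"linear":[-40,-26,0],"rot":[0,0,0],"jaw":0.5},{"linear":[-40,-26,0],"rot":[0,0,0],"jaw":0.5},{"linear":[-40,-26,0],"rot":[0,0,0],"jaw":0.5},{"linear":[-40,-26,0],"rot":[0,0,0],"jaw":0.5}]}}

```text
t: 1.45
tcp_pos: [0.4645, 0.2178, 0.2887]
tcp_rot: [180.0, -0.0, 166.5]
ft_force: [-0.0, 0.1, 0.2]
finger_gap: 0.0443
```

Call:
{"api": "step_arm", "payload": {"deltas": [{"linear":[-43,-22,0],"rot":[0,0,0],"jaw":0.5},{"linear":[-43,-22,0],"rot":[0,0,0],"jaw":0.5},{"linear":[-44,-22,0],"rot":[0,0,0],"jaw":0.5},{"linear":[-44,-22,0],"rot":[0,0,0],"jaw":0.5},{"linear":[-44,-22,0],"rot":[0,0,0],"jaw":0.5},{"linear":[0,0,0],"rot":[0,0,0],"jaw":0.5}]}}

```text
t: 2.2
tcp_pos: [0.6515, 0.0587, 0.2872]
tcp_rot: [-180.0, -0.1, 166.3]
ft_force: [-0.5, -0.7, -0.9]
finger_gap: 0.0438
```

```bash
python3 - <<'E'
from h import *
s=r.sense(); print(s["t"],s["tcp_pos"],s["tcp_rot"],s["finger_gap"],s["ft_force"])
M,p,d=snap(2); cv2.imwrite("pics/w2.png",cv2.resize(p[:,:,::-1],(800,600),interpolation=cv2.INTER_CUBIC))
E
```

```text
2.2 [0.65153862 0.05872421 0.28720653] [-1.79958479e+02 -7.55185696e-02  1.66346292e+02] 0.043788596848400474 [-0.50043052 -0.68935695 -0.85602355]
```

View pics/w2.png

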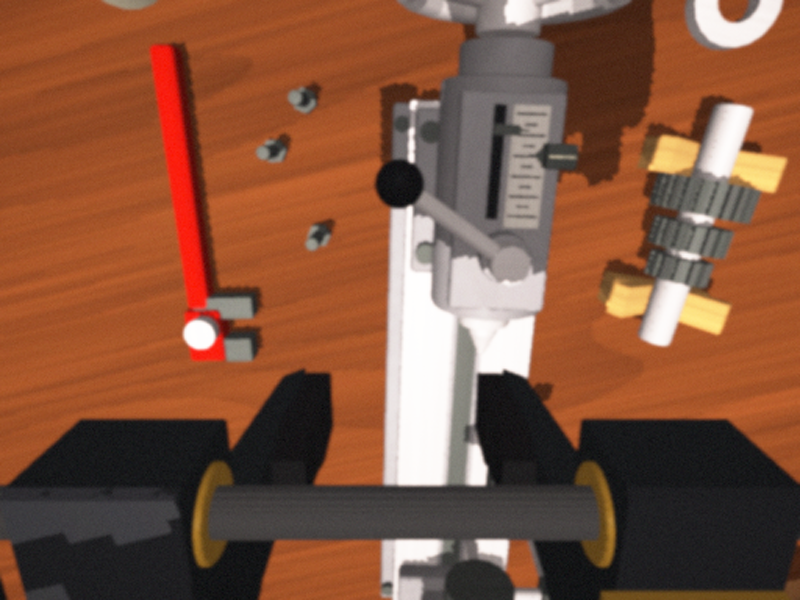

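```bash
python3 - <<'E'
from h import *
z=np.load("w2.npz"); p,M=z["p"],z["M"]
cv2.imwrite("pics/w2c.png",cv2.resize(p[60:150,295:380,::-1],None,fx=6.5,fy=6.5,interpolation=cv2.INTER_CUBIC))
m=(p.max(2)<45).astype(np.uint8); m[230:]=0
k,l,s,c=cv2.connectedComponentsWithStats(m)
for i in range(1,k):
    if s[i,4]>300: print(c[i],s[i],wplane(M,*c[i],.192))
print("piv",wplane(M,327.5,165,.187))
E
```

```text
[255.22222222 116.96546547] [241 103  29  29 666] [0.59635977 0.06919627 0.192     ]
piv [0.6434818 0.1128337 0.187    ]
```

View pics/w2c.png

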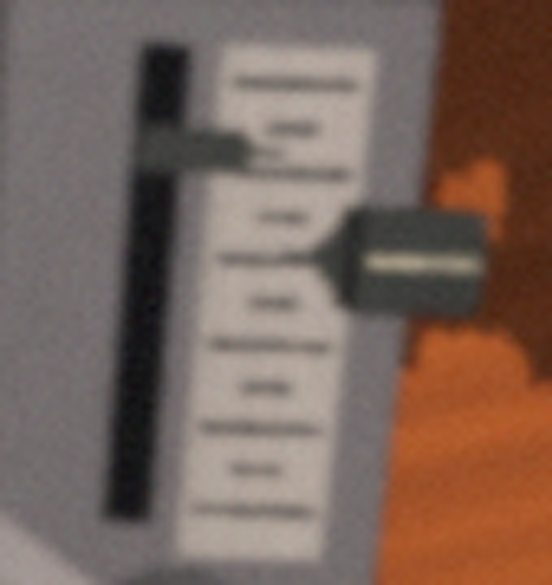

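Call:
{"api": "step_arm", "payload": {"deltas": [{"linear":[46,-6,0],"rot":[0,0,0],"jaw":1},{"linear":[45,-6,20],"rot":[0,0,0],"jaw":1},{"linear":[0,0,43],"rot":[0,0,0],"jaw":1},{"linear":[0,0,43],"rot":[0,0,0],"jaw":1},{"linear":[0,0,0],"rot":[0,0,0],"jaw":1}]}}

```text
t: 2.88
tcp_pos: [0.5553, 0.0723, 0.1797]
tcp_rot: [-179.9, -0.4, 166.6]
ft_force: [0.0, 0.1, -0.1]
finger_gap: 0.0
```

Call:
{"api": "step_arm", "payload": {"deltas": [{"linear":[-10,0,0],"rot":[0,0,0],"jaw":1},{"linear":[-9,0,0],"rot":[0,0,0],"jaw":1},{"linear":[-8,0,0],"rot":[0,0,0],"jaw":1},{"linear":[-8,0,0],"rot":[0,0,0],"jaw":1},{"linear":[-8,0,0],"rot":[0,0,0],"jaw":1}]}}

```text
t: 3.5
tcp_pos: [0.6002, 0.06, 0.183]
tcp_rot: [-179.9, -0.1, 166.5]
ft_force: [-7.1, -3.2, 0.5]
finger_gap: 0.0005
```

Call:
{"api": "step_arm", "payload": {"deltas": [{"linear":[-8,0,0],"rot":[0,0,0],"jaw":1},{"linear":[-8,0,0],"rot":[0,0,0],"jaw":1},{"linear":[-8,0,0],"rot":[0,0,0],"jaw":1},{"linear":[-8,0,0],"rot":[0,0,0],"jaw":1},{"linear":[-8,0,0],"rot":[0,0,0],"jaw":1},{"linear":[-4,0,0],"rot":[0,0,0],"jaw":1},{"linear":[0,0,0],"rot":[0,0,0],"jaw":1}]}}

```text
t: 4.38
tcp_pos: [0.6435, 0.051, 0.183]
tcp_rot: [180.0, -0.1, 166.6]
ft_force: [-4.9, 1.6, -0.2]
finger_gap: 0.0006
```

```bash
python3 - <<'E'
from h import *
z=np.load("w2.npz"); M=z["M"]
a=wplane(M,295+143/6.5,60+45/6.5,.158);b=wplane(M,295+108/6.5,60+518/6.5,.158);print("slot",a,b,np.degrees(np.arctan2(*(b-a)[1::-1])))
for q in((250,152),(285,154),(305,258)): print(q,wplane(M,295+q[0]/6.5,60+q[1]/6.5,.161))
print("wheel c",plane("scene",293,153,.122),plane("side",267,228,.122))
P=np.load("side0.npz");d=P["d"]; m=(P["p"].max(2)<55); v,u=np.nonzero(m[245:260,262:282]); v+=245;u+=262
W=np.array([world("side",x,y,d[y,x]) for x,y in zip(u,v)]); W=W[abs(W[:,0]-.5)<.08]
y=np.radians(-13.5); e=np.array([[np.cos(y),np.sin(y),0],[-np.sin(y),np.cos(y),0],[0,0,1]])
Q=(W-[.646,.1135,0])@e.T; print("handle in machine axes rel pivot",Q.min(0),Q.max(0),Q.mean(0))
print("wheel rel pivot",e@(plane("scene",293,153,.122)-[.646,.1135,0]),e@(plane("side",267,228,.122)-[.646,.1135,0]))
E
```

```text
slot [0.57419208 0.12278285 0.158     ] [0.62776442 0.10826187 0.158     ] -15.165832103751356
(250, 152) [0.58880392 0.13230745 0.161     ]
(285, 154) [0.58999795 0.13626537 0.161     ]
(305, 258) [0.60224331 0.13661654 0.161     ]
wheel c [0.51767988 0.15142411 0.122     ] [0.52255223 0.14482799 0.122     ]
handle in machine axes rel pivot [-0.16744828  0.01523274  0.07638249] [-0.13828246  0.03072597  0.08997531] [-0.15325993  0.0243521   0.0847287 ]
wheel rel pivot [-0.13362783  0.00692053  0.122     ] [-0.12735027  0.00164409  0.122     ]
```

Call:
{"api": "step_arm", "payload": {"deltas": [{"linear":[6,0,-40],"rot":[0,0,0],"jaw":0.7},{"linear":[0,0,-62],"rot":[0,0,0],"jaw":0.5},{"linear":[45,16,0],"rot":[0,0,0],"jaw":0.4},{"linear":[45,16,0],"rot":[0,0,0],"jaw":0.4},{"linear":[45,17,0],"rot":[0,0,0],"jaw":0.4},{"linear":[45,17,0],"rot":[0,0,0],"jaw":0.4},{"linear":[40,17,0],"rot":[0,0,0],"jaw":0.4}]}}

```text
t: 5.25
tcp_pos: [0.443, 0.1849, 0.2863]
tcp_rot: [179.9, 0.2, 166.5]
ft_force: [0.0, 0.0, 0.6]
finger_gap: 0.0526
```

Call:
{"api": "step_arm", "payload": {"deltas": [{"linear":[0,0,0],"rot":[0,-0.174,0],"jaw":0.4},{"linear":[0,0,0],"rot":[0,-0.174,0],"jaw":0.4},{"linear":[0,0,0],"rot":[0,-0.175,0],"jaw":0.4},{"linear":[0,0,0],"rot":[0,-0.175,0],"jaw":0.4},{"linear":[30,0,36],"rot":[0,0,0],"jaw":0.4},{"linear":[30,0,36],"rot":[0,0,0],"jaw":0.4},{"linear":[29,0,34],"rot":[0,0,0],"jaw":0.4},{"linear":[0,0,0],"rot":[0,0,0],"jaw":0.4}]}}

```text
t: 6.25
tcp_pos: [0.4417, 0.1833, 0.1438]
tcp_rot: [-179.7, 39.7, 166.7]
ft_force: [0.3, 0.2, -0.3]
finger_gap: 0.0528
```

```bash
python3 - <<'E'
from h import *
s=r.sense(); print(s["t"],s["tcp_pos"],s["tcp_rot"],s["finger_gap"],s["ft_force"],s["joint_positions"])
M,p,d=snap(3); cv2.imwrite("pics/w3.png",cv2.resize(p[:,:,::-1],(800,600),interpolation=cv2.INTER_CUBIC))
print("bottle",plane("scene",190,147,.15),plane("side",337,171,.15))
c=r.calibration("wrist");C=M@c["mount"]; m=((p.max(2)<60)&(d<.5)&(d>.05))
v,u=np.mgrid[:384,:512]; X=(np.stack([u,v,np.ones_like(u)],-1)@np.linalg.inv(c["mtx"]).T*d[...,None])@C[:3,:3].T+C[:3,3]
sel=m&(abs(X[...,0]-.5)<.05)&(abs(X[...,1]-.17)<.06)&(X[...,2]>.05)&(X[...,2]<.14)
k,l,st,ce=cv2.connectedComponentsWithStats(sel.astype(np.uint8))
for i in range(1,k):
    if st[i,4]>40: print(st[i],ce[i],X[l==i].min(0),X[l==i].max(0),np.median(X[l==i],0))
E
```

```text
6.25 [0.44170324 0.18333114 0.14383886] [-179.73185745   39.72615226  166.69947118] 0.052846935745573635 [ 0.28288434  0.17035334 -0.26047447] [ 22.53115929  -7.22628511 132.16223926 -48.41703238  30.34880149
 -16.69861477]
bottle [ 0.42193301 -0.08365907  0.15      ] [ 0.41599546 -0.08127463  0.15      ]
[243 186  26  37 573] [254.89354276 206.48167539] [0.48364094 0.15616438 0.07387045] [0.51135822 0.17757318 0.09042508] [0.49236324 0.16703391 0.08687507]
```

View pics/w3.png

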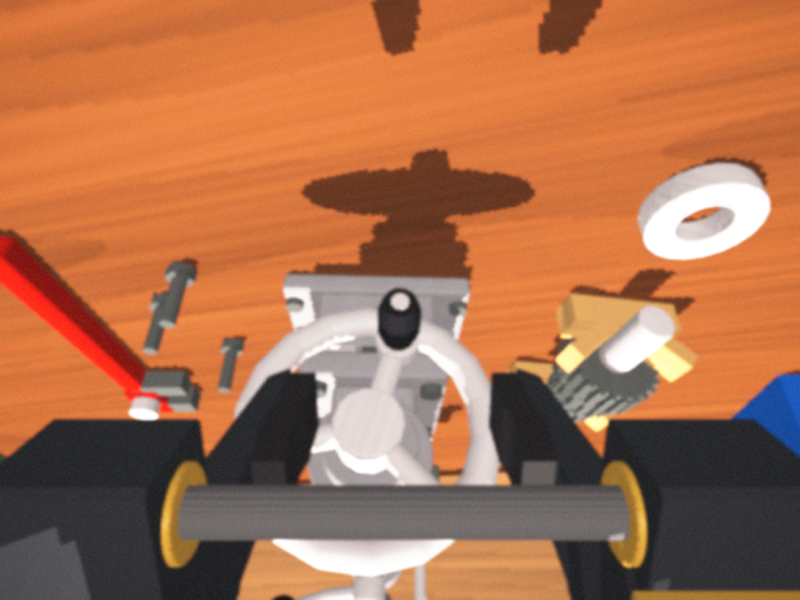

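Call:
{"api": "step_arm", "payload": {"deltas": [{"linear":[-1,-1.5,30],"rot":[0,0,0],"jaw":0.4},{"linear":[-1,-1,30],"rot":[0,0,0],"jaw":0.4},{"linear":[0,0,25],"rot":[0,0,0],"jaw":0.4},{"linear":[0,0,13],"rot":[0,0,0],"jaw":0.4},{"linear":[0,0,0],"rot":[0,0,0],"jaw":0.5},{"linear":[0,0,0],"rot":[0,0,0],"jaw":1},{"linear":[0,0,0],"rot":[0,0,0],"jaw":1},{"linear":[0,0,0],"rot":[0,0,0],"jaw":1}]}}

```text
t: 7.3
tcp_pos: [0.5056, 0.1667, 0.079]
tcp_rot: [-179.9, 39.4, 166.6]
ft_force: [-3.2, -1.9, 4.2]
finger_gap: 0.0199
```

```bash
python3 - <<'E'
from h import *
s=r.sense(); print(s["joint_positions"],s["joint_velocities"],s["tcp_pos"],s["ft_force"],s["ft_torque"])
M,p,d=snap(4); cv2.imwrite("pics/w4.png",p[150:330,100:420,::-1].repeat(2,0).repeat(2,1))
E
```

```text
[ 16.09528005   8.06009437 127.58425069 -65.16918906  20.23389837
  -2.61602269] [-0.08600213  0.09313473 -0.04730434  0.06189345 -0.09098818  0.00733057] [0.5055638  0.16673032 0.07903184] [-3.23282741 -1.89782226  4.23602335] [-0.33588025  0.19838426 -0.32920692]
```

View pics/w4.png

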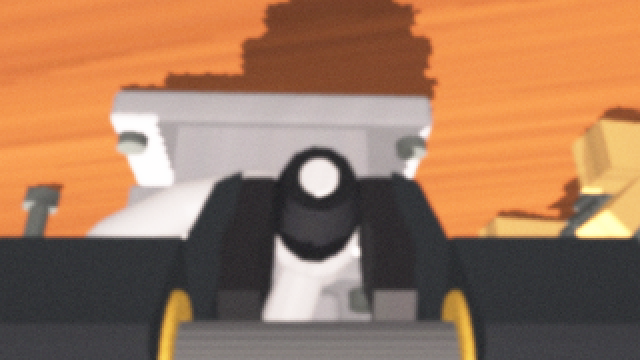

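Call:
{"api": "step_arm", "payload": {"deltas": [{"linear":[0,0,0],"rot":[0,0,0],"jaw":0.6},{"linear":[0,0,-4],"rot":[0,0,0],"jaw":0.6},{"linear":[0,0,0],"rot":[0,0.09,0],"jaw":0.6},{"linear":[0,0,0],"rot":[0,0.09,0],"jaw":0.6},{"linear":[0,0,0],"rot":[0,0,0],"jaw":0.6}]}}

```text
t: 7.98
tcp_pos: [0.5049, 0.1655, 0.0828]
tcp_rot: [-179.8, 31.0, 166.3]
ft_force: [-0.8, 1.1, -0.2]
finger_gap: 0.0354
```

```bash
python3 - <<'E'
from h import *
s=r.sense(); print(s["joint_positions"],s["tcp_pos"],s["tcp_rot"],s["ft_force"])
E
```

```text
[ 13.46195983   6.72175182 123.73782773 -33.88728064  25.35847173
 -34.98352036] [0.50490903 0.1655126  0.08276804] [-179.7797536    31.02936976  166.29313347] [-0.76291712  1.12465228 -0.17788033]
```

Call:
{"api": "step_arm", "payload": {"deltas": [{"linear":[5,0.5,6],"rot":[0,0,0],"jaw":0.6},{"linear":[5,0,6.5],"rot":[0,0,0],"jaw":0.6},{"linear":[0,0,0],"rot":[0,0,0],"jaw":0.6},{"linear":[0,0,0],"rot":[0,0,0],"jaw":1},{"linear":[0,0,0],"rot":[0,0,0],"jaw":1},{"linear":[0,0,0],"rot":[0,0,0],"jaw":1}]}}

```text
t: 8.72
tcp_pos: [0.5013, 0.1666, 0.0656]
tcp_rot: [-179.7, 30.9, 166.5]
ft_force: [-0.5, 3.3, -2.5]
finger_gap: 0.0196
```

```bash
python3 - <<'E'
from h import *
s=r.sense(); print(s["joint_positions"],s["tcp_pos"],s["tcp_rot"],s["ft_force"])
E
```

```text
[ 13.71616202   8.84043159 124.17116142 -37.03205773  23.4899202
 -31.42856615] [0.50128757 0.16664305 0.06557788] [-179.67801414   30.87403108  166.45317416] [-0.47372516  3.3039291  -2.49955152]
```

```bash
python3 - <<'E'
import numpy as np
a=np.radians(201.5+15*np.arange(25)); y=-45*np.sin(a); z=45*np.cos(a)
for i in range(24): print(round(np.degrees(a[i+1]),1),[round(float(v),1) for v in(-.513*(z[i+1]-z[i]),y[i+1]-y[i],-.858*(z[i+1]-z[i]))])
E
```

```text
216.5 [-2.9, 10.3, -4.9]
231.5 [-4.2, 8.5, -7.0]
246.5 [-5.2, 6.1, -8.6]
261.5 [-5.8, 3.2, -9.7]
276.5 [-6.0, 0.2, -10.1]
291.5 [-5.8, -2.8, -9.8]
306.5 [-5.3, -5.7, -8.8]
321.5 [-4.3, -8.2, -7.3]
336.5 [-3.1, -10.1, -5.2]
351.5 [-1.7, -11.3, -2.8]
366.5 [-0.1, -11.7, -0.2]
381.5 [1.5, -11.4, 2.4]
396.5 [2.9, -10.3, 4.9]
411.5 [4.2, -8.5, 7.0]
426.5 [5.2, -6.1, 8.6]
441.5 [5.8, -3.2, 9.7]
456.5 [6.0, -0.2, 10.1]
471.5 [5.8, 2.8, 9.8]
486.5 [5.3, 5.7, 8.8]
501.5 [4.3, 8.2, 7.3]
516.5 [3.1, 10.1, 5.2]
531.5 [1.7, 11.3, 2.8]
546.5 [0.1, 11.7, 0.2]
561.5 [-1.5, 11.4, -2.4]
```

Call:
{"api": "step_arm", "payload": {"deltas": [{"linear":[-2.9,10.3,-4.9],"rot":[0,0,0],"jaw":1},{"linear":[-4.2,8.4,-7],"rot":[0,0,0],"jaw":1},{"linear":[-5.2,6.1,-8.6],"rot":[0,0,0],"jaw":1}]}}

```text
t: 9.1
tcp_pos: [0.5084, 0.1928, 0.0893]
tcp_rot: [-179.9, 30.9, 166.4]
ft_force: [9.5, 9.8, -11.3]
finger_gap: 0.0199
```

Call:
{"api": "step_arm", "payload": {"deltas": [{"linear":[-5.5,4.7,-9.2],"rot":[0,0,0],"jaw":1},{"linear":[-6,1.2,-10.1],"rot":[0,0,0],"jaw":1}]}}

```text
t: 9.35
tcp_pos: [0.5096, 0.1973, 0.1126]
tcp_rot: [-179.7, 30.9, 166.5]
ft_force: [7.5, -4.2, -5.0]
finger_gap: 0.0195
```

Call:
{"api": "step_arm", "payload": {"deltas": [{"linear":[-5.8,-2.8,-9.8],"rot":[0,0,0],"jaw":1},{"linear":[-5.3,-5.7,-8.8],"rot":[0,0,0],"jaw":1}]}}

```text
t: 9.6
tcp_pos: [0.5075, 0.1894, 0.1347]
tcp_rot: [-179.8, 31.0, 166.4]
ft_force: [3.4, 4.0, -4.2]
finger_gap: 0.0194
```

Forces are small; continue.

Call:
{"api": "step_arm", "payload": {"deltas": [{"linear":[-4.3,-8.2,-7.3],"rot":[0,0,0],"jaw":1},{"linear":[-3.1,-10.1,-5.2],"rot":[0,0,0],"jaw":1},{"linear":[-1.7,-11.3,-2.8],"rot":[0,0,0],"jaw":1},{"linear":[-0.1,-11.7,-0.2],"rot":[0,0,0],"jaw":1}]}}

```text
t: 10.1
tcp_pos: [0.4966, 0.1494, 0.1531]
tcp_rot: [-179.8, 30.9, 166.4]
ft_force: [-12.6, 7.9, 9.0]
finger_gap: 0.0195
```

Call:
{"api": "step_arm", "payload": {"deltas": [{"linear":[1.5,-11.4,2.4],"rot":[0,0,0],"jaw":1},{"linear":[2.9,-10.3,4.9],"rot":[0,0,0],"jaw":1},{"linear":[4.2,-8.5,7.0],"rot":[0,0,0],"jaw":1},{"linear":[5.2,-6.1,8.6],"rot":[0,0,0],"jaw":1}]}}

```text
t: 10.6
tcp_pos: [0.4864, 0.1131, 0.1243]
tcp_rot: [-179.6, 30.7, 166.4]
ft_force: [-6.4, 12.3, 0.7]
finger_gap: 0.0196
```

```bash
python3 - <<'E'
from h import *
s=r.sense(); print(s["joint_positions"],s["tcp_pos"],s["tcp_rot"],s["ft_force"])
p,d=r.read_camera("scene"); cv2.imwrite("pics/s5.png",cv2.resize(p[125:245,225:385,::-1],None,fx=5,fy=5,interpolation=cv2.INTER_CUBIC))
E
```

```text
[  5.82509638  -4.33243331 128.28659618 -21.52029318  28.58858877
 -54.03743587] [0.4863679  0.11307184 0.12429405] [-179.64498922   30.7169447   166.42190098] [-6.42139922 12.3476844   0.74320184]
```

```bash
cat > rows.py <<'E'
import numpy as np,sys
a0,n,st=map(float,sys.argv[1:4])
a=np.radians(a0+st*np.arange(int(n)+1)); y=-45*np.sin(a); z=45*np.cos(a)
for i in range(int(n)): print(round(np.degrees(a[i+1]),1),[round(float(v),1) for v in(-.512*(z[i+1]-z[i]),y[i+1]-y[i],-.859*(z[i+1]-z[i]))])
E
python3 rows.py 431.4 24 15
```

```text
446.4 [5.9, -2.3, 9.9]
461.4 [6.0, 0.8, 10.1]
476.4 [5.7, 3.8, 9.5]
491.4 [5.0, 6.6, 8.4]
506.4 [4.0, 8.9, 6.6]
521.4 [2.6, 10.5, 4.4]
536.4 [1.2, 11.5, 1.9]
551.4 [-0.4, 11.7, -0.7]
566.4 [-1.9, 11.1, -3.3]
581.4 [-3.4, 9.8, -5.6]
596.4 [-4.5, 7.7, -7.6]
611.4 [-5.4, 5.2, -9.1]
626.4 [-5.9, 2.3, -9.9]
641.4 [-6.0, -0.8, -10.1]
656.4 [-5.7, -3.8, -9.5]
671.4 [-5.0, -6.6, -8.4]
686.4 [-4.0, -8.9, -6.6]
701.4 [-2.6, -10.5, -4.4]
716.4 [-1.2, -11.5, -1.9]
731.4 [0.4, -11.7, 0.7]
746.4 [1.9, -11.1, 3.3]
761.4 [3.4, -9.8, 5.6]
776.4 [4.5, -7.7, 7.6]
791.4 [5.4, -5.2, 9.1]
```

Call:
{"api": "step_arm", "payload": {"deltas": [{"linear":[5.9,-2.3,9.9],"rot":[0,0,0],"jaw":1},{"linear":[6,0.8,10.1],"rot":[0,0,0],"jaw":1},{"linear":[5.7,3.8,9.5],"rot":[0,0,0],"jaw":1},{"linear":[5,6.6,8.4],"rot":[0,0,0],"jaw":1},{"linear":[4,8.9,6.6],"rot":[0,0,0],"jaw":1}]}}

```text
t: 11.28
tcp_pos: [0.4906, 0.1288, 0.072]
tcp_rot: [-179.4, 30.7, 166.4]
ft_force: [-4.0, -3.7, 1.5]
finger_gap: 0.0196
```

Call:
{"api": "step_arm", "payload": {"deltas": [{"linear":[2.6,10.5,4.4],"rot":[0,0,0],"jaw":1},{"linear":[1.2,11.5,1.9],"rot":[0,0,0],"jaw":1},{"linear":[-0.4,11.7,-0.7],"rot":[0,0,0],"jaw":1},{"linear":[-1.9,11.1,-3.3],"rot":[0,0,0],"jaw":1}]}}

```text
t: 11.78
tcp_pos: [0.5026, 0.1728, 0.0686]
tcp_rot: [-179.6, 30.7, 166.4]
ft_force: [17.1, -2.1, -19.8]
finger_gap: 0.0196
```

Call:
{"api": "step_arm", "payload": {"deltas": [{"linear":[-3,9.8,-4],"rot":[0,0,0],"jaw":1},{"linear":[-4.5,7.7,-7.4],"rot":[0,0,0],"jaw":1},{"linear":[-5.4,5.2,-9.1],"rot":[0,0,0],"jaw":1},{"linear":[-5.9,2.3,-9.9],"rot":[0,0,0],"jaw":1},{"linear":[-6,-0.8,-10.1],"rot":[0,0,0],"jaw":1}]}}

```text
t: 12.4
tcp_pos: [0.5093, 0.1966, 0.1179]
tcp_rot: [-179.6, 30.9, 166.4]
ft_force: [6.8, -5.4, -5.9]
finger_gap: 0.0194
```

Call:
{"api": "step_arm", "payload": {"deltas": [{"linear":[-5.7,-3.8,-9.5],"rot":[0,0,0],"jaw":1},{"linear":[-5.0,-6.6,-8.4],"rot":[0,0,0],"jaw":1},{"linear":[-4.0,-8.9,-6.6],"rot":[0,0,0],"jaw":1},{"linear":[-2.6,-10.5,-4.4],"rot":[0,0,0],"jaw":1}]}}

```text
t: 12.9
tcp_pos: [0.5015, 0.1682, 0.1513]
tcp_rot: [-179.7, 30.8, 166.4]
ft_force: [4.0, 1.9, -8.6]
finger_gap: 0.0195
```

Call:
{"api": "step_arm", "payload": {"deltas": [{"linear":[-1.2,-11.5,-1.9],"rot":[0,0,0],"jaw":1},{"linear":[0.4,-11.7,0.7],"rot":[0,0,0],"jaw":1},{"linear":[1.9,-11.1,3.3],"rot":[0,0,0],"jaw":1},{"linear":[3.4,-9.8,5.6],"rot":[0,0,0],"jaw":1}]}}

```text
t: 13.4
tcp_pos: [0.4898, 0.1253, 0.1423]
tcp_rot: [-179.6, 30.7, 166.5]
ft_force: [-9.6, 5.4, 2.9]
finger_gap: 0.0195
```

```bash
python3 rows.py 762 19 15
```

```text
777.0 [4.6, -7.6, 7.7]
792.0 [5.4, -5.1, 9.1]
807.0 [5.9, -2.1, 9.9]
822.0 [6.0, 0.9, 10.1]
837.0 [5.7, 3.9, 9.5]
852.0 [5.0, 6.7, 8.3]
867.0 [3.9, 8.9, 6.6]
882.0 [2.6, 10.6, 4.3]
897.0 [1.1, 11.6, 1.8]
912.0 [-0.5, 11.7, -0.8]
927.0 [-2.0, 11.1, -3.4]
942.0 [-3.4, 9.7, -5.7]
957.0 [-4.6, 7.6, -7.7]
972.0 [-5.4, 5.1, -9.1]
987.0 [-5.9, 2.1, -9.9]
1002.0 [-6.0, -0.9, -10.1]
1017.0 [-5.7, -3.9, -9.5]
1032.0 [-5.0, -6.7, -8.3]
1047.0 [-3.9, -8.9, -6.6]
```

Call:
{"api": "step_arm", "payload": {"deltas": [{"linear":[4.6,-7.6,7.7],"rot":[0,0,0],"jaw":1},{"linear":[5.4,-5.1,9.1],"rot":[0,0,0],"jaw":1},{"linear":[5.9,-2.1,9.9],"rot":[0,0,0],"jaw":1},{"linear":[6.0,0.9,10.1],"rot":[0,0,0],"jaw":1},{"linear":[5.7,3.9,9.5],"rot":[0,0,0],"jaw":1},{"linear":[5.0,6.7,8.4],"rot":[0,0,0],"jaw":1}]}}

```text
t: 14.15
tcp_pos: [0.4888, 0.1219, 0.078]
tcp_rot: [-179.6, 30.7, 166.5]
ft_force: [-12.0, 5.8, 8.4]
finger_gap: 0.0194
```

Call:
{"api": "step_arm", "payload": {"deltas": [{"linear":[4.1,8.9,7.0],"rot":[0,0,0],"jaw":1},{"linear":[2.8,10.6,4.8],"rot":[0,0,0],"jaw":1},{"linear":[1.1,11.6,1.8],"rot":[0,0,0],"jaw":1},{"linear":[-0.5,11.7,-0.8],"rot":[0,0,0],"jaw":1},{"linear":[-2.0,11.1,-3.0],"rot":[0,0,0],"jaw":1}]}}

```text
t: 14.78
tcp_pos: [0.503, 0.1731, 0.0676]
tcp_rot: [-179.4, 30.8, 166.5]
ft_force: [-8.3, -9.1, 10.9]
finger_gap: 0.0196
```

Call:
{"api": "step_arm", "payload": {"deltas": [{"linear":[-3.4,9.7,-5.5],"rot":[0,0,0],"jaw":1},{"linear":[-4.6,7.6,-7.7],"rot":[0,0,0],"jaw":1},{"linear":[-5.4,5.1,-9.1],"rot":[0,0,0],"jaw":1},{"linear":[-5.9,2.1,-9.9],"rot":[0,0,0],"jaw":1},{"linear":[-6.0,-0.9,-10.1],"rot":[0,0,0],"jaw":1}]}}

```text
t: 15.4
tcp_pos: [0.5094, 0.1968, 0.1171]
tcp_rot: [-179.6, 30.8, 166.5]
ft_force: [4.9, -6.6, -6.4]
finger_gap: 0.0192
```

Call:
{"api": "step_arm", "payload": {"deltas": [{"linear":[-5.7,-3.9,-9.5],"rot":[0,0,0],"jaw":1},{"linear":[-5.0,-6.7,-8.3],"rot":[0,0,0],"jaw":1},{"linear":[-3.9,-8.9,-6.6],"rot":[0,0,0],"jaw":1},{"linear":[0,0,0],"rot":[0,0,0],"jaw":1}]}}

```text
t: 15.9
tcp_pos: [0.5044, 0.1781, 0.1459]
tcp_rot: [-179.6, 30.9, 166.4]
ft_force: [-6.7, 0.9, 3.9]
finger_gap: 0.0198
```

Call:
{"api": "step_arm", "payload": {"deltas": [{"linear":[0,0,0],"rot":[0,0,0],"jaw":0.6},{"linear":[0,0,0],"rot":[0,0,0],"jaw":0.6},{"linear":[0,0,-30],"rot":[0,0,0],"jaw":0.6},{"linear":[0,0,-40],"rot":[0,0,0],"jaw":0.6},{"linear":[0,0,-20],"rot":[0,0.18,0],"jaw":0.7},{"linear":[0,0,-20],"rot":[0,0.18,0],"jaw":0.8},{"linear":[0,0,0],"rot":[0,0.175,0],"jaw":1}]}}

```text
t: 16.77
tcp_pos: [0.4549, 0.1925, 0.2447]
tcp_rot: [-179.9, 0.2, 166.4]
ft_force: [0.7, 0.2, -0.1]
finger_gap: 0.0099
```

Call:
{"api": "step_arm", "payload": {"deltas": [{"linear":[-45,-4,0],"rot":[0,0,0],"jaw":1},{"linear":[-45,-4,0],"rot":[0,0,0],"jaw":1},{"linear":[-45,-4,0],"rot":[0,0,0],"jaw":1},{"linear":[-45,-4,0],"rot":[0,0,0],"jaw":1},{"linear":[-40,-3,0],"rot":[0,0,0],"jaw":1},{"linear":[0,0,0],"rot":[0,0,0],"jaw":1}]}}

```text
t: 17.52
tcp_pos: [0.6646, 0.1195, 0.2409]
tcp_rot: [-179.7, 0.2, 166.2]
ft_force: [-0.3, 1.0, 0.0]
finger_gap: 0.0002
```

```bash
python3 - <<'E'
from h import *
M,p,d=snap(6); q=wproj(M,[.602,.136,.161]); print(q)
x,y=int(q[0])-60,max(0,int(q[1])-50); print(x,y)
cv2.imwrite("pics/w6.png",cv2.resize(p[y:y+100,x:x+120,::-1],None,fx=6,fy=6,interpolation=cv2.INTER_CUBIC))
E
```

```text
[261.58459997 105.0636613 ]
201 55
```

View pics/w6.png

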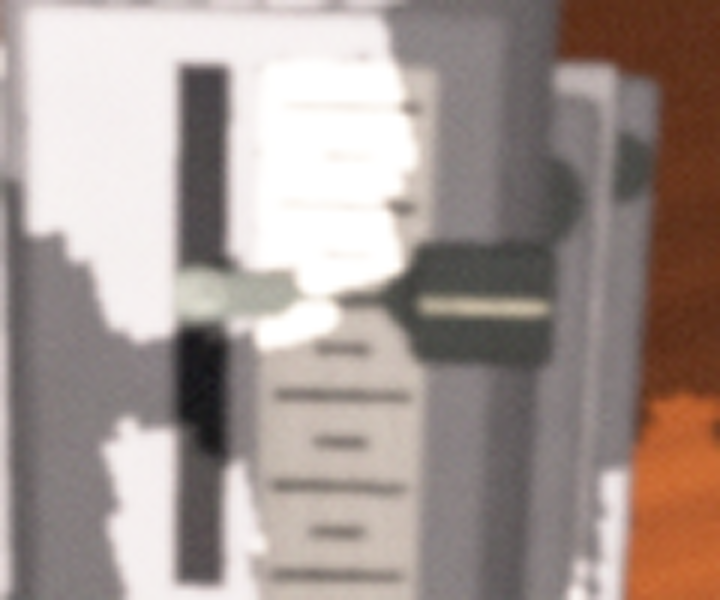

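```bash
python3 - <<'E'
from h import *
z=np.load("w6.npz");p=z["p"];M=z["M"]; g=p.astype(int)
for x in list(range(234,254,2))+list(range(256,268,2)): print(x,g[94:114,x].max(1).tolist())
def mx(u,v,yaw):
    X=wplane(M,u,v,.161); c,s=np.cos(np.radians(yaw)),np.sin(np.radians(yaw)); return round(1000*(X[0]*c+X[1]*s),2),round(1000*(-X[0]*s+X[1]*c),2)
for yaw in(-13,-14,-15): print(yaw,mx(245,104,yaw),mx(261,104.7,yaw), "line",mx(201+275/6,55+394/6,yaw),mx(201+410/6,55+397/6,yaw),"line2",mx(201+270/6,55+576/6,yaw),mx(201+402/6,55+577/6,yaw), "slotL", mx(201+178/6,55+70/6,yaw),mx(201+178/6,55+575/6,yaw))
E
```

```text
234 [78, 80, 80, 79, 93, 131, 174, 195, 200, 205, 209, 217, 217, 189, 144, 90, 52, 38, 31, 31]
236 [83, 82, 85, 79, 80, 105, 161, 183, 194, 197, 202, 211, 206, 181, 139, 92, 78, 64, 41, 29]
238 [142, 142, 142, 123, 95, 99, 131, 167, 181, 189, 194, 193, 185, 177, 166, 148, 124, 92, 69, 62]
240 [237, 236, 232, 209, 176, 155, 154, 166, 173, 180, 179, 179, 181, 194, 218, 223, 197, 153, 131, 128]
242 [244, 244, 243, 241, 237, 226, 186, 173, 172, 177, 177, 175, 176, 199, 219, 220, 183, 157, 148, 144]
244 [253, 254, 254, 254, 253, 243, 205, 173, 175, 173, 179, 174, 180, 206, 239, 251, 253, 251, 240, 207]
246 [255, 255, 255, 255, 255, 244, 193, 174, 174, 175, 177, 178, 181, 217, 251, 255, 255, 255, 248, 219]
248 [255, 255, 255, 255, 254, 242, 194, 177, 175, 176, 176, 181, 209, 243, 254, 255, 255, 255, 243, 210]
250 [255, 255, 255, 255, 255, 250, 239, 234, 225, 196, 195, 230, 252, 255, 255, 255, 255, 250, 227, 204]
252 [255, 255, 255, 255, 255, 255, 255, 255, 255, 252, 235, 248, 255, 255, 255, 255, 254, 235, 202, 198]
256 [255, 255, 254, 249, 254, 255, 255, 255, 255, 245, 203, 223, 249, 253, 
[... 891 characters left out ...]
6.78))
-14 (np.float64(550.58), np.float64(266.9)) (np.float64(550.99), np.float64(277.22)) line (np.float64(561.16), np.float64(268.0)) (np.float64(561.44), np.float64(282.73)) line2 (np.float64(581.26), np.float64(267.28)) (np.float64(581.32), np.float64(282.08)) slotL (np.float64(527.98), np.float64(258.16)) (np.float64(581.19), np.float64(256.97))
-15 (np.float64(545.84), np.float64(276.47)) (np.float64(546.07), np.float64(286.79)) line (np.float64(556.4), np.float64(277.75)) (np.float64(556.42), np.float64(292.48)) line2 (np.float64(576.51), np.float64(277.39)) (np.float64(576.31), np.float64(292.19)) slotL (np.float64(523.4), np.float64(267.33)) (np.float64(576.61), np.float64(267.07))
```

Call:
{"api": "step_arm", "payload": {"deltas": [{"linear":[-26,-37,0],"rot":[0,0,0],"jaw":1},{"linear":[-26,-38,0],"rot":[0,0,0],"jaw":1},{"linear":[0,0,30],"rot":[0,0,0],"jaw":1},{"linear":[0,0,30],"rot":[0,0,0],"jaw":1},{"linear":[0,0,0],"rot":[0,0,0],"jaw":1}]}}

```text
t: 18.2
tcp_pos: [0.6929, 0.0362, 0.1799]
tcp_rot: [-179.7, -0.1, 166.3]
ft_force: [0.6, -0.2, 0.1]
finger_gap: 0.0006
```

Call:
{"api": "step_arm", "payload": {"deltas": [{"linear":[10,0,0],"rot":[0,0,0],"jaw":1},{"linear":[9,0,0],"rot":[0,0,0],"jaw":1},{"linear":[8,0,0],"rot":[0,0,0],"jaw":1},{"linear":[8,0,0],"rot":[0,0,0],"jaw":1},{"linear":[8,0,0],"rot":[0,0,0],"jaw":1},{"linear":[8,0,0],"rot":[0,0,0],"jaw":1}]}}

```text
t: 18.95
tcp_pos: [0.6479, 0.046, 0.1859]
tcp_rot: [-179.6, 0.7, 166.3]
ft_force: [4.4, -5.1, 1.1]
finger_gap: 0.0007
```

Call:
{"api": "step_arm", "payload": {"deltas": [{"linear":[8,0,1],"rot":[0,0,0],"jaw":1},{"linear":[8,0,1],"rot":[0,0,0],"jaw":1},{"linear":[8,0,0],"rot":[0,0,0],"jaw":1},{"linear":[6,0,0],"rot":[0,0,0],"jaw":1},{"linear":[2,0,0],"rot":[0,0,0],"jaw":1}]}}

```text
t: 19.58
tcp_pos: [0.6195, 0.0564, 0.185]
tcp_rot: [-180.0, 1.0, 166.3]
ft_force: [16.2, 5.5, -2.5]
finger_gap: 0.0008
```

Call:
{"api": "step_arm", "payload": {"deltas": [{"linear":[3,0,0],"rot":[0,0,0],"jaw":1},{"linear":[2,0,0],"rot":[0,0,0],"jaw":1},{"linear":[0,0,0],"rot":[0,0,0],"jaw":1}]}}

```text
t: 19.95
tcp_pos: [0.616, 0.0586, 0.1852]
tcp_rot: [179.9, 1.2, 166.3]
ft_force: [19.1, 8.8, -2.3]
finger_gap: 0.0004
```

Call:
{"api": "step_arm", "payload": {"deltas": [{"linear":[-10,0,0],"rot":[0,0,0],"jaw":1},{"linear":[0,0,-40],"rot":[0,0,0],"jaw":1},{"linear":[-8,10,-35],"rot":[0,0,0],"jaw":1},{"linear":[-20,30,0],"rot":[0,0,0],"jaw":1},{"linear":[-20,30,0],"rot":[0,0,0],"jaw":1},{"linear":[0,0,0],"rot":[0,0,0],"jaw":1}]}}

```text
t: 20.7
tcp_pos: [0.6833, 0.1124, 0.2558]
tcp_rot: [-179.7, 0.2, 166.4]
ft_force: [0.2, -0.9, -0.4]
finger_gap: 0.0003
```

```bash
python3 - <<'E'
from h import *
s=r.sense(); print(s["t"],s["tcp_pos"],s["ft_force"])
M,p,d=snap(7); cv2.imwrite("pics/w7.png",cv2.resize(p[30:230,120:380,::-1],None,fx=3,fy=3,interpolation=cv2.INTER_CUBIC))
m=(p.max(2)<50).astype(np.uint8); m[240:]=0
k,l,st,c=cv2.connectedComponentsWithStats(m)
for i in range(1,k):
    if st[i,4]>300: print(c[i],st[i],wplane(M,*c[i],.192))
E
```

```text
20.7 [0.68329866 0.11239027 0.25577878] [ 0.17474117 -0.94922353 -0.38459718]
[152.68455641  93.05695509] [135  76  36  36 913] [0.59771033 0.06758402 0.192     ]
```

View pics/w7.png

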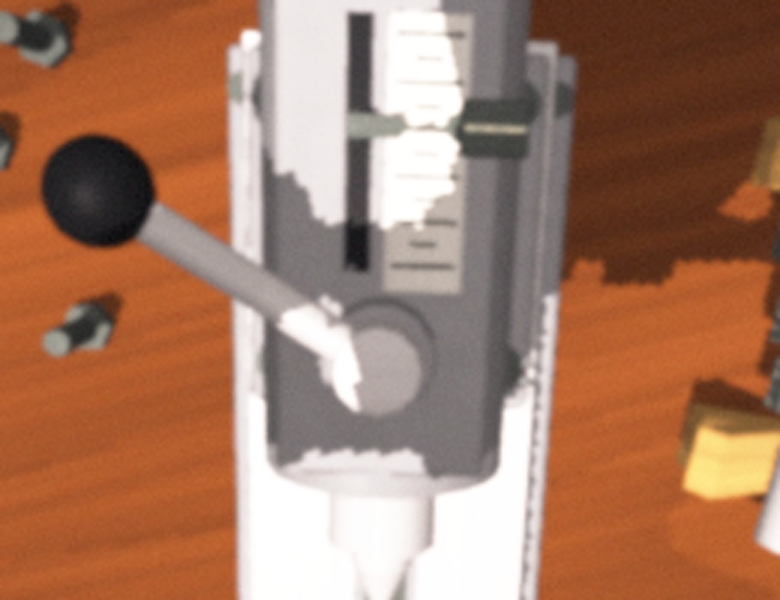

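```bash
python3 -c "
from workcell import r
print(r.hand_in())"
```

```text
the job is handed in; nothing more can be done
None
```

I freed the clamp lever, wound the quill out about 2.36 turns (11.8 mm) by the crank handle, and pushed the lever back to its clamped stop. I then lifted the closed gripper clear and handed the job in at about 21 s; it reported no verdict.

- **Pointer:** after clamping, the last wrist view showed its tip about 0.3–0.5 mm short of the rider's, against a limit of 1.5 mm. Glare on the scale makes this reading a little uncertain.
- **Lever:** the ball came back to within about 2 mm of where it started, which is clamped.
- **Robot:** the wrist force was about 1 N or less, so it was touching nothing.
- **Rider and other things:** I saw no contact with the rider or the loose things, but I did not measure their positions again.

The first grasp on the handle was too shallow because joint 4 reached the end of its range. I opened the gripper, leaned it 31° instead of 40° and gripped deeper; the grip then held through the whole winding. Measured force while winding went up to 26 N.

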